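Set a pendulum angle gauge to its mark on a printing block's rib

TASK

Lift the blue grooved sanding block off the rib of the clamped printing block and set it down flat in the green tool tray. Then pick up the angle gauge by its handle, stand the middle of its foot across the rib, and rock it there, sideways over the rib, until its swinging red pointer comes to rest on the green tab, so that I can scribe along its foot. Finish while still holding it like that, lightly resting on the rib and steady, without letting go; leave the other things on the bench where they are.

Things in the scene. Friction and masses are not known exactly. Their poses are not given: they have to be found in the camera images.
- block: dark wooden printing block, carved face up, 150 (x) x 130 (y) x 40 mm high, fixed to the bench by steel dogs 34 mm high that stand out to 94 mm from its centre at its two x ends. Origin: centre of its underside. It does not move.
- rib: light wooden rib standing on the block's top, running along the block's x axis over the block's middle, 140 mm long, 16 mm wide, 18 mm high, its top rounded with 8 mm radius. Origin: on the crest of the rib at mid length (58 mm above the bench); x along the rib, z up. It does not move.
- sander: blue and cork grooved sanding block, 90 (x) x 58 (y) x 62 mm high, 0.11 to 0.23 kg. Origin: centre of its underside. A groove 30 mm wide and 24 mm deep runs along x in its underside; at the start it sits astride the rib, its two cork legs on the block's top. Grip: a blue bar on its top, 60 mm (x) long, 20 mm (y) wide, from 34 to 62 mm above the origin.
- tray: shallow green tool tray, 160 (x) x 140 (y) x 25 mm high, walls 4 mm and floor 4 to 5 mm thick, fixed to the bench. Origin: centre of its underside.
- gauge: angle gauge, 0.28 to 0.46 kg, 166 mm high, stands on the bench. Origin: centre of its foot's flat underside, z up. Foot: aluminium bar 40 (x) x 100 (y) x 12 mm. White upright dial 116 mm across in the y-z plane, centre 68 mm up, ticks, pointer and tab facing +x (away from the robot). Rock it about its x axis; centred on the rib it tilts some 0.35 rad before an end of the foot meets the block.
- gauge_handle (a point): grip point in the gauge's handle, a wooden block 24 x 24 mm (x, y), 122 to 166 mm above the foot's underside (the dial's top, 6 mm thick, reaches 126 mm); this point lies on its axis 148 mm up
- pointer (a joint): angle (rad) of the red pointer, a small pendulum with a round bob hanging freely from the dial's centre, swinging about the gauge's x axis. It hangs plumb, settles in about a second and reads 0 with the gauge upright. Positive: tip towards the gauge's +y. Tilting the gauge's +y end down by an angle makes it read plus that angle.
- mark (a joint): angle (rad) of the stiff green tab at the rim of the dial, in the same sense as the pointer; preset between about 0.14 and 0.30 and left alone. The pointer is on the mark when the two angles agree.
- pointer_tip (a point): tip of the red pointer, 46 mm from the dial's centre
- mark_tip (a point): inner end of the green tab, 46 mm from the dial's centre; the pointer tip meets this point when it is on the mark
- stamp_a: bystander: wooden hand stamp, 100 x 80 x 58 mm with a grip bar, brown edge; origin at its underside's centre
- stamp_b: bystander: wooden hand stamp, 80 x 70 x 58 mm with a grip bar, green edge; origin at its underside's centre
- tin: bystander: upright tin, 70 mm across, 85 mm high, yellow label; origin at its underside's centre
- jar: bystander: upright jar, 60 mm across, 80 mm high; origin at its underside's centre
- brush: bystander: brush lying on the bench
- mallet: bystander: hammer lying on the bench
Things that resemble listed ones, but are neither listed nor needed, are in the scene too. There is more than one size of the gauge; the one meant has the size given above. Of the things that look like the sander, the smaller one is meant.

How it is judged:
By the outcome, as a careful person would: the job done as asked, in the order asked, and still so for the second after the job is handed in, while the arm keeps its last pose, push and grip.
It also fails if it takes over 64 s, if anything falls off the work surface, if the arm or the gripper's body presses on something with over 40 N, if the wrist force passes 120 N, or if a joint passes its speed limit or range.

ROBOT

A 7-joint arm with a two-finger parallel gripper is mounted at the origin on the work surface. World frame = base frame: x ahead of the robot, y to its left, z up, the work surface at z = 0. Lengths are in m, angles in rad, forces in N, time in s.
With the tool pointing down it reaches from about 0.35 to 0.9 m from the base axis. Payload 8.1 kg.
Tool frame: the origin (TCP) lies midway between the tips of the shut fingers; the grasp point (between the pads) lies manip.tcp_to_grasp behind it (manip.tcp_to_grasp is the distance from the TCP to the grasp point, in m); z points along the fingers, y is the line along which they close (so a half turn about z gives the same grasp; the last joint's range is limited). The gripper opens to 92 mm and grips with 3 to 60 N. Pads are 19 mm wide; open, the fingers measure 130 mm over their backs; the gripper's body (75 mm by 190 mm) begins 47 mm behind the grasp point.
Start: joints at [-1.321, 0.434, 0.025, 1.573, -0.012, 1.134, -0.075], TCP at [0.216, 0.587, 0.227] pointing down, gripper open.
Joint ranges: [-2.62, 2.62], [-0.44, 2.09], [-1.27, 1.32], [0.08, 2.57], [-1.32, 4.46], [0.12, 2], [-2.74, 2.74]. Speed limits (rad/s): [2.22, 2.22, 3.01, 3.01, 3.14, 3.14, 3.14].

INTERFACE

Orientations are given as a rotation vector (axis times angle).
In Python, from bench import manip, inverse_kinematics, imaging, finish_job gives the robot as it stands. Calls block until the motion is done:
- manip.movep(position, orientation): joint-space move of the TCP to a pose.
- manip.line_to(position, velocity=0.15, rot=None, stop_force=None): straight line of the TCP; rot=None keeps the orientation; velocity is the mean speed in m/s. With stop_force (N) it stops when the force on the tool has changed by that much, and returns True; else False.
- manip.goto_joints(angles): joint-space move.
- manip.gripper_to(opening, force=None): finger opening in m; force is the grip in N (None keeps the last); returns when the fingers have stopped.
- manip.sleep(seconds).
- inverse_kinematics(position, orientation): joint angles nearest the present ones, or None.
- imaging.capture(name): name is "scene" or "top" or "wrist"; returns the picture (384x512x3 uint8, blue, green, red); there is no depth.
- imaging.camera_params(name): a dict with "vfov" (degrees; the focal length in pixels is half the picture's height over the tangent of half this angle, whatever the lens; pixels are square), "cx", "cy" (the principal point, pixels), "rvec" (rotation vector, rad) and "tvec" (3), from world to camera coordinates, as OpenCV has them. Camera axes: x right, y down, z forward; pixel columns grow to the right and rows downward; lengths in m; the calibration is good to about 2 mm. A picture is of the moment at which its call begins: read the wrist's pose just before it. camera_params takes no time and is no camera call; for the wrist camera it gives the pose at the moment of the call.
A pose or a line that the arm cannot do raises manip.PlanningError and nothing moves.
- finish_job(): hands the job in; it is judged then, once.
Readings, each from a call of its own:
- manip.current_t(): time.
- manip.current_joint_positions(): joint angles.
- manip.current_joint_velocities(): joint speeds.
- manip.current_effort(): joint torques, N m.
- manip.current_position(): TCP position.
- manip.current_tcp_rot(): TCP orientation.
- manip.current_wrist_force(): force on the tool from outside, world axes, zero at the start.
- manip.current_moment(): the same for the moment, N m.
- manip.current_grip_width(): finger opening in m.
- manip.current_grasp_force(): force on a finger pad.
Only numpy, scipy, OpenCV 4.12 (cv2) and the standard library are available. Lean on these libraries where they do the work, as an engineer would, in place of code of your own. Each camera call takes 0.05 s, during which the arm holds its last target. There are 200 camera calls.

## Working session

There is one attempt and no reset: what is moved stays moved. The work goes in short steps, each a Python script; the robot and the scene stay as the last script left them, time stands still between calls to the robot, and variables do not carry over. Pictures are saved under pics/ and viewed, at most 10 in all, crops included, and the job is handed in when it is done.

```bash
ls; mkdir -p pics
cat > h.py <<'E'
import numpy as np, cv2
from bench import manip, inverse_kinematics, imaging, finish_job
from scipy.spatial.transform import Rotation as R
def cam(n):
    p=imaging.camera_params(n); f=192/np.tan(np.radians(p['vfov'])/2)
    K=np.array([[f,0,p['cx']],[0,f,p['cy']],[0,0,1]])
    return K,cv2.Rodrigues(np.array(p['rvec'],float))[0],np.array(p['tvec'],float).ravel(),p
def ray(c,uv):
    K,Rm,t,_=c; d=Rm.T@np.linalg.solve(K,[uv[0],uv[1],1.]); return -Rm.T@t,d/np.linalg.norm(d)
def onz(c,uv,z):
    o,d=ray(c,uv); return o+d*(z-o[2])/d[2]
def proj(c,P):
    K,Rm,t,_=c; q=K@(Rm@np.asarray(P,float)+t); return q[:2]/q[2]
def down(yaw): # tool z down, tool y axis at angle yaw+90deg... tool x at yaw
    return (R.from_euler('z',yaw)*R.from_euler('x',np.pi))
E
python3 - <<'E'
from h import *
for n in ('scene','top','wrist'):
    c=cam(n); im=imaging.capture(n); cv2.imwrite(f'pics/{n}0.png',im); print(n,c[3])
print(manip.tcp_to_grasp,manip.current_t(),manip.current_tcp_rot(),manip.current_position())
a=cv2.imread('pics/scene0.png');b=cv2.imread('pics/top0.png')
cv2.imwrite('pics/s.png',cv2.resize(a,(800,600),interpolation=cv2.INTER_CUBIC))
cv2.imwrite('pics/t.png',cv2.resize(b,(800,600),interpolation=cv2.INTER_CUBIC))
E
```

```text
pics
scene {'vfov': 42.18214425124912, 'cx': 251.99359721137273, 'cy': 188.3233708870269, 'rvec': array([ 1.98180425,  0.90199628, -0.46426274]), 'tvec': array([-0.38328571, -0.12281792,  2.19678325])}
top {'vfov': 54.10716346902545, 'cx': 256.5581644535068, 'cy': 188.7480905312387, 'rvec': array([ 2.14601598, -2.07017621,  0.22815645]), 'tvec': array([-0.02859805,  0.57854124,  1.35694182])}
wrist {'vfov': 66.81142044042298, 'cx': 256.2766833900402, 'cy': 190.59620207031656, 'rvec': array([-2.35502313, -1.64248607, -0.25808093]), 'tvec': array([-0.6237645 , -0.0396736 ,  0.39299739])}
0.0188 0.15 [-5.51512963e-01 -3.09267879e+00  1.79986122e-03] [0.21587171 0.58613661 0.22616298]
```

View pics/s.png

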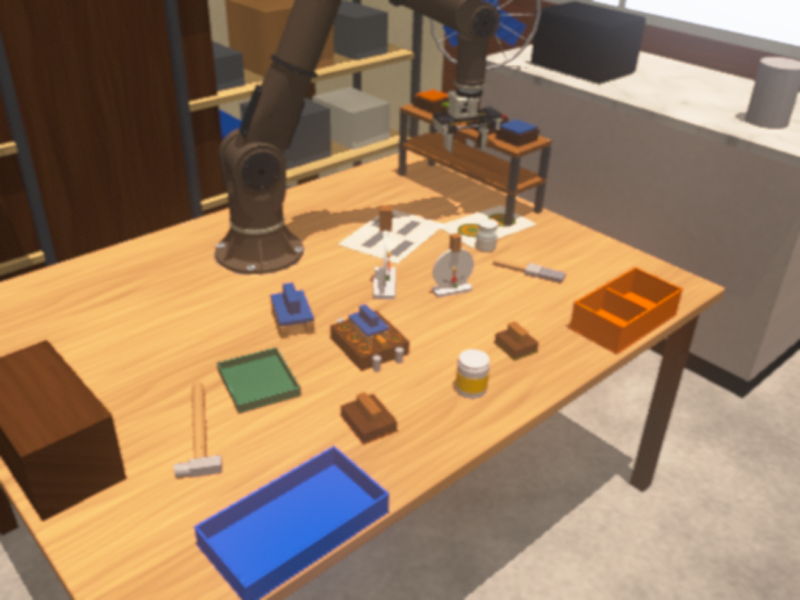

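View pics/t.png

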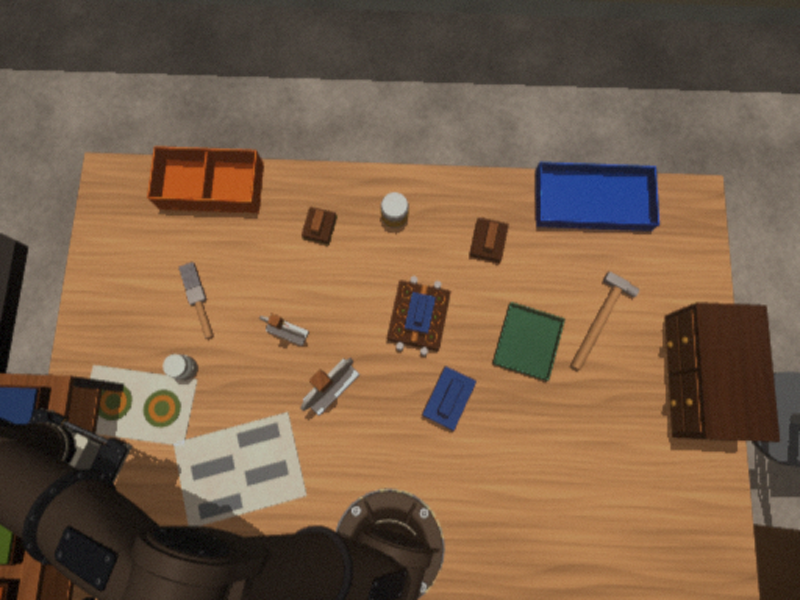

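Run:
```python
from h import *
s=cam('scene');t=cam('top');k=.64
w=cam('wrist');print('wrist cam pos',-w[1].T@w[2], w[1])
for n,ft,tp in (('A(right in scene)',(453,291),(456,236)),('B',(384,288),(386,209))):
    p=onz(s,np.array(ft)*k,0)
    o,d=ray(s,np.array(tp)*k); l=((p-o)[:2]@d[:2])/(d[:2]@d[:2]); print(n,p.round(3),'height',(o+d*l)[2].round(3))
for n,uv,z in (('A handle',(275,320),.15),('B handle',(319,380),.166),('A footends',(262,322),0),('A',(306,340),0),('B foot',(352,368),0),('B',(310,410),0),('sander',(420,313),.1),('tray',(529,342),.02),('bluebig',(449,398),.06),('block',(419,315),.04),('stA',(489,236),.05),('stB',(319,222),.05),('jar',(180,365),.08)):
    print(n,onz(t,np.array(uv)*k,z).round(3))
im=cv2.imread('pics/top0.png')
a=cv2.resize(im[185:275,150:250],None,fx=4,fy=4,interpolation=cv2.INTER_CUBIC)
b=cv2.resize(im[175:275,240:340],None,fx=4,fy=4,interpolation=cv2.INTER_CUBIC)
sc=cv2.imread('pics/scene0.png')
c=cv2.resize(sc[125:195,225:315],(360,280),interpolation=cv2.INTER_CUBIC);e=cv2.resize(sc[175:245,170:270],(400,280),interpolation=cv2.INTER_CUBIC)
cv=np.zeros((600,800,3),np.uint8);a=cv2.resize(a,(330,297));b=cv2.resize(b,(310,310));cv[:297,:330]=a;cv[:310,400:710]=b;cv[315:595,:360]=c;cv[315:595,400:800]=e
cv2.imwrite('pics/c.png',cv)
```

```text
wrist cam pos [0.13729272 0.61503523 0.3848623 ] [[ 0.34580955  0.93830307 -0.00176048]
 [ 0.89246265 -0.32833472  0.30936504]
 [ 0.28970014 -0.10855255 -0.95094173]]
A(right in scene) [0.503 0.274 0.   ] height 0.163
B [0.376 0.144 0.   ] height 0.231
A handle [0.492 0.272 0.15 ]
B handle [0.362 0.162 0.166]
A footends [0.511 0.337 0.   ]
A [0.47  0.224 0.   ]
B foot [0.405 0.106 0.   ]
B [0.3   0.202 0.   ]
sander [ 0.529 -0.054  0.1  ]
tray [ 0.482 -0.326  0.02 ]
bluebig [ 0.338 -0.129  0.06 ]
block [ 0.536 -0.054  0.04 ]
stA [ 0.74  -0.222  0.05 ]
stB [0.761 0.204 0.05 ]
jar [0.39  0.499 0.08 ]
```

View pics/c.png

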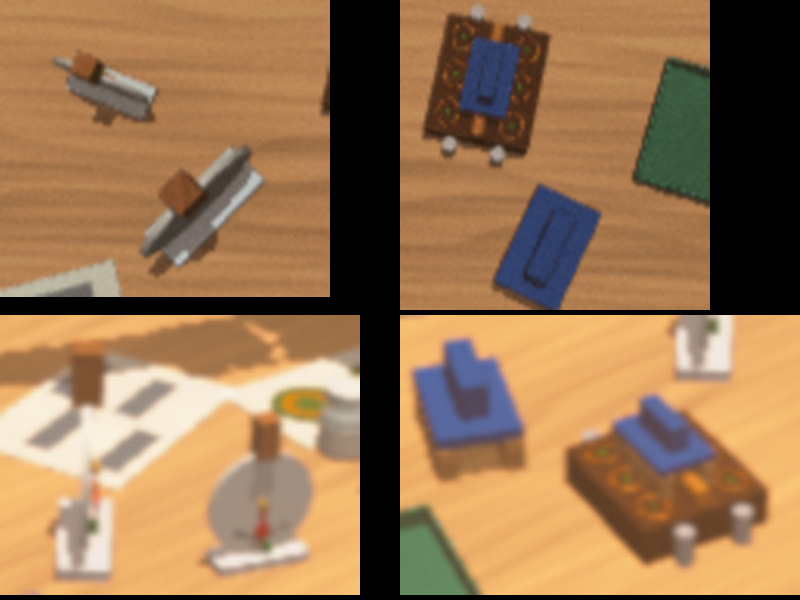

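Gauges (800x600 scene picture): right one at (455,265), 0.163 m tall, and left one at (385,250), 0.231 m tall. The right one fits the 166 mm description. The two blue sanders in the top picture are at (420,313) on the rib, which is smaller, and (449,398) on the bench, which is larger. The one on the rib is meant. The crop confirms both choices.

Run:
```python
from h import *
im=cv2.imread('pics/top0.png');t=cam('top');hsv=cv2.cvtColor(im,cv2.COLOR_BGR2HSV)
g=cv2.inRange(hsv,(40,60,30),(90,255,255));g[:,:300]=0
c=max(cv2.findContours(g,0,2)[0],key=cv2.contourArea)
P=np.array([onz(t,p,.025)[:2] for p in c[:,0].astype(float)],np.float32);r=cv2.minAreaRect(P);print('tray',r, cv2.boxPoints(r))
for yaw in (-.2,np.pi-.2):
    q=inverse_kinematics([.53,-.054,.24],down(yaw).as_rotvec());print(yaw,q)
    for nm,p,yy in (('gauge',[.49,.272,.13],yaw-.15),('tray',[.482,-.326,.2],yaw),('rib',[.53,-.054,.25],yaw)): print(nm,inverse_kinematics(p,down(yy).as_rotvec()))
```

```text
tray ((0.48376280069351196, -0.3230155110359192), (0.1380443572998047, 0.15615041553974152), 74.39689636230469) [[ 0.38999978 -0.36849406]
 [ 0.54039574 -0.41049412]
 [ 0.57752585 -0.27753696]
 [ 0.42712986 -0.2355369 ]]
-0.2 [-0.77137585  0.4070403   1.07797174  1.83398147 -0.39442193  1.13762039
 -1.32757514]
gauge [-1.13529316  0.51718578  0.76453316  1.89159083 -0.447884    0.91130576
 -2.07485734]
tray [-0.16989602  0.54522712  1.02170837  1.76986883 -0.51339728  1.12141323
 -0.75081668]
rib [-0.77322213  0.3915975   1.07368269  1.81921472 -0.37543179  1.15525614
 -1.34624516]
2.941592653589793 [-0.50389827  0.30126191  0.65730772  1.81756623 -0.20575513  1.09161204
  1.59798414]
gauge [-0.70285489  0.43073862  0.13692744  1.85664286 -0.07533106  0.85917304
  0.69174633]
tray [-0.25334691  0.65183904  1.22754217  1.77500319 -0.65935074  1.20130633
  2.53866347]
rib [-0.51366719  0.29239327  0.66796731  1.80342101 -0.20025481  1.11414141
  1.59338265]
```

Run:
```python
from h import *
manip.movep([.53,-.054,.25],down(-.2).as_rotvec())
c=cam('wrist');im=imaging.capture('wrist');cv2.imwrite('pics/w1.png',im);np.save('w1.npy',{'c':c[:3]},allow_pickle=True)
print(manip.current_t(),manip.current_position(),manip.current_joint_positions(),proj(c,[.529,-.054,.102]))
hsv=cv2.cvtColor(im,cv2.COLOR_BGR2HSV);m=cv2.inRange(hsv,(105,90,20),(130,255,255))
for k in cv2.findContours(m,0,2)[0]:
    if cv2.contourArea(k)>300: print(cv2.contourArea(k),cv2.boundingRect(k))
```

```text
2.725 [ 0.53020111 -0.05305918  0.24984111] [-0.77399302  0.3918688   1.07258369  1.8189672  -0.37549634  1.15526151
 -1.34607009] [257.03433137 178.34037553]
534.5 (323, 300, 31, 24)
663.0 (307, 236, 26, 38)
3504.5 (230, 123, 51, 76)
```

View pics/w1.png

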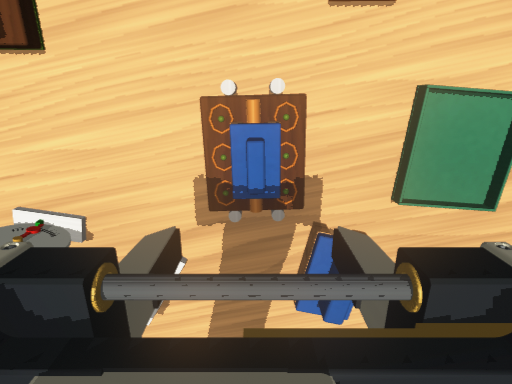

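The wrist picture shows the block at (255,152) with the blue sander on it at (255,160), bar along the rib. The tray is at the right (460,145). The target gauge, with its red pointer and green tab, is at the left edge (35,232).

```bash
python3 - <<'E'
from h import *
c=cam('wrist');print('cam',-c[1].T@c[2],'fwd',c[1][2],'up',-c[1][1]);Rt=R.from_rotvec(manip.current_tcp_rot()).as_matrix();print(Rt)
im=cv2.imread('pics/w1.png');hsv=cv2.cvtColor(im,cv2.COLOR_BGR2HSV)
m=cv2.inRange(hsv,(105,90,20),(130,255,255))
# dark block: low value region + orange in window -> block outline
w=hsv[:,:,2]<130; w=(w|(m>0)).astype(np.uint8)*255
print('rib end pixels');
o=cv2.inRange(hsv,(8,150,120),(22,255,255));
for n,mm in (('blue',m),):
    k=max(cv2.findContours(mm,0,2)[0],key=cv2.contourArea);r=cv2.minAreaRect(k);print(r);b=cv2.boxPoints(r)
    P=[onz(c,p,.074) for p in b];print(np.round(P,4))
# block top corners by eye
B=[onz(c,p,.04) for p in ((201,97),(306,94),(304,209),(208,212))];print(np.round(B,4),np.mean(B,0))
# rib end top
for p in ((252,99),(254,211)):print(onz(c,p,.058))
E
python3 -c "
import cv2;a=cv2.imread('pics/w1.png')[75:235,180:330];cv2.imwrite('pics/w1c.png',cv2.resize(a,None,fx=3.7,fy=3.7,interpolation=cv2.INTER_CUBIC))"
```

```text
cam [ 0.61399861 -0.07021305  0.40853252] fwd [-0.30586424  0.06107377 -0.95011424] up [ 0.93150515 -0.18712385 -0.31190194]
[[ 9.80465601e-01 -1.96690484e-01 -2.43001344e-04]
 [-1.96690463e-01 -9.80465629e-01  1.05167068e-04]
 [-2.58939827e-04 -5.53166460e-05 -9.99999965e-01]]
rib end pixels
((255.80572509765625, 160.5054168701172), (74.3602066040039, 50.34169387817383), 88.40885925292969)
[[ 0.5895 -0.0348  0.074 ]
 [ 0.5798 -0.0906  0.074 ]
 [ 0.4921 -0.0778  0.074 ]
 [ 0.5024 -0.0173  0.074 ]]
[[ 0.6249 -0.0046  0.04  ]
 [ 0.6034 -0.1291  0.04  ]
 [ 0.4567 -0.105   0.04  ]
 [ 0.4782  0.0241  0.04  ]] [ 0.54078761 -0.05364476  0.04      ]
[ 0.61069152 -0.06466162  0.058     ]
[ 0.47442423 -0.03930214  0.058     ]
```

View pics/w1c.png

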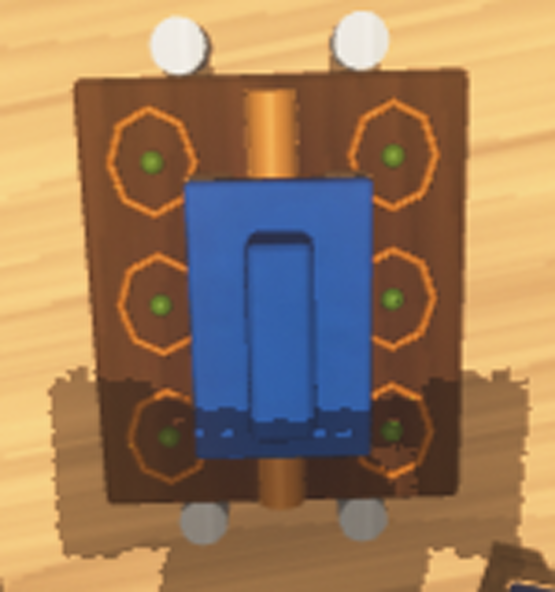

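Run:
```python
from h import *
rv=down(-.177).as_rotvec()
manip.gripper_to(.06)
manip.movep([.541,-.0548,.13],rv)
print('stop',manip.line_to([.541,-.0548,.078],.12,stop_force=8),manip.current_position())
manip.gripper_to(.0,30);print('w',manip.current_grip_width(),manip.current_grasp_force())
manip.line_to([.541,-.0548,.17],.15)
print('w',manip.current_grip_width(),manip.current_wrist_force())
manip.movep([.484,-.323,.12],down(-.27).as_rotvec())
manip.line_to([.484,-.323,.052],.12)
print('stop',manip.line_to([.484,-.323,.036],.04,stop_force=4),manip.current_position(),manip.current_wrist_force(),manip.current_t())
```

```text
stop False [ 0.54160868 -0.05499281  0.07891974]
w 0.019510526175316158 29.999071061611176
w 0.019677008349047006 [ 0.82836807 -0.20180804 -2.56963203]
stop True [ 0.484595   -0.32330863  0.0411179 ] [ 0.50715712 -0.09831001 -1.1318354 ] 8.1917
```

Run:
```python
from h import *
manip.gripper_to(.06)
p=manip.current_position()
manip.line_to([p[0],p[1],.13],.15)
y=-.35
manip.movep([.483-.0,.265,.24],down(y).as_rotvec())
c=cam('wrist');im=imaging.capture('wrist');cv2.imwrite('pics/w2.png',im);np.savez('w2.npz',R=c[1],t=c[2],K=c[0])
t2=imaging.capture('top');cv2.imwrite('pics/t2.png',t2)
v=np.zeros((600,512,3),np.uint8);v[:384]=im;v[384:600]=cv2.resize(t2[150:270,250:400],(270,216)) .repeat(1,1) if 0 else 0
a=cv2.resize(t2[160:268,240:400],(320,216));v[384:,:320]=a
cv2.imwrite('pics/v2.png',v);print(manip.current_t(),manip.current_joint_positions())
```

```text
12.0 [-1.37085077  0.47363391  1.13316684  1.79369596 -0.46405545  1.17520629
 -2.01622093]
```

View pics/v2.png

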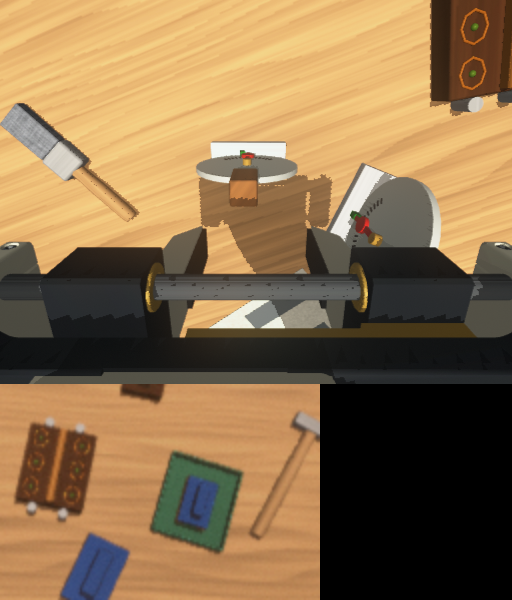

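The top view shows the sander lying flat inside the tray. In the wrist view the gauge's foot is at (248,152), its dial at (247,170) and its handle at (244,187).

```bash
python3 -c "
import cv2;a=cv2.imread('pics/w2.png')[130:225,185:310];cv2.imwrite('pics/w2c.png',cv2.resize(a,None,fx=6,fy=6,interpolation=cv2.INTER_CUBIC))"
```

```text
(no output)
```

View pics/w2c.png

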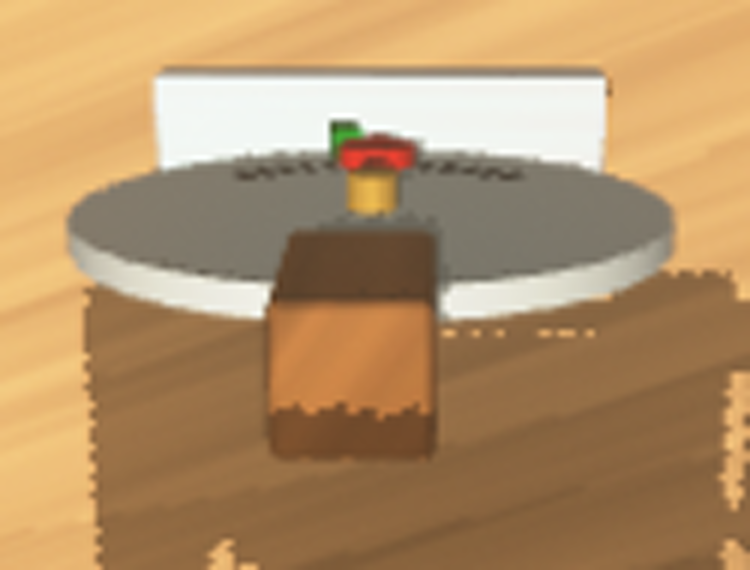

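```bash
cat >> h.py <<'E'
def onplane(c,uv,p0,n):
    o,d=ray(c,uv); return o+d*(np.dot(p0-o,n)/np.dot(d,n))
E
python3 - <<'E'
from h import *
z=np.load('w2.npz');c=(z['K'],z['R'],z['t'],0)
f=lambda x,y,h:onz(c,(185+x/6-.4,130+y/6-.4),h)
H=np.array([f(273,300,.166),f(436,300,.166),f(436,458,.166),f(270,458,.166)]);print(H.round(4),H.mean(0))
F=np.array([f(157,74,.012),f(605,74,.012)]);d=F[0]-F[1];print(F.round(4),np.linalg.norm(d),'gauge yaw',np.arctan2(d[1],d[0])-np.pi/2)
yaw=np.arctan2(d[1],d[0])-np.pi/2
ux=np.array([np.cos(yaw),np.sin(yaw),0]);uy=np.array([-ux[1],ux[0],0])
O=F.mean(0)-.02*ux;O[2]=0;print('origin from foot',O)
for off in (.004,.008,.012):
  for nm,uv in (('tab',(346,150)),('tabtop',(344,122))):
    P=onplane(c,(185+uv[0]/6-.4,130+uv[1]/6-.4),O+off*ux,ux);q=P-O;Y,Z=q@uy,q[2]-.068
    print(off,nm,'r',np.hypot(Y,Z).round(4),'ang',np.arctan2(Y,-Z).round(3))
E
```

```text
[[0.5086 0.2774 0.166 ]
 [0.5008 0.2563 0.166 ]
 [0.4788 0.2643 0.166 ]
 [0.4869 0.2865 0.166 ]] [0.49376227 0.27114298 0.166     ]
[[0.5291 0.3108 0.012 ]
 [0.495  0.218  0.012 ]] 0.09895907528258285 gauge yaw -0.35211785959180486
origin from foot [0.49331066 0.2712977  0.        ]
0.004 tab r 0.0516 ang 0.151
0.004 tabtop r 0.0862 ang 0.114
0.008 tab r 0.0313 ang 0.218
0.008 tabtop r 0.064 ang 0.136
0.012 tab r 0.0117 ang 0.517
0.012 tabtop r 0.0418 ang 0.183
```

Run:
```python
from h import *
rv=down(-.352).as_rotvec()
G=[.4936,.2712]
manip.line_to([*G,.24],.15,rot=rv)
print('stop',manip.line_to([*G,.129],.12,stop_force=8),manip.current_position())
manip.gripper_to(0,50);print('w',manip.current_grip_width(),manip.current_position())
manip.line_to([*G,.26],.12)
print(manip.current_wrist_force(),manip.current_moment())
manip.movep([.5425,-.0542,.26],down(-.177).as_rotvec())
manip.line_to([.5425,-.0542,.215],.1)
manip.sleep(.5)
c=cam('wrist');im=imaging.capture('wrist');cv2.imwrite('pics/w3.png',im);np.savez('w3.npz',R=c[1],t=c[2],K=c[0])
print(manip.current_wrist_force(),manip.current_position(),manip.current_grip_width(),manip.current_t())
a=im[20:240,140:370];cv2.imwrite('pics/w3c.png',cv2.resize(a,None,fx=2.7,fy=2.7,interpolation=cv2.INTER_CUBIC))
```

```text
stop False [0.4940789  0.27128653 0.12965467]
w 0.023753155804071634 [0.49353356 0.27129971 0.12893656]
[-0.08812043 -0.94991395 -2.52917448] [-0.04343481  0.19604683  0.00464676]
[-0.05069591 -0.31675469 -2.56465241] [ 0.54254618 -0.05418383  0.21509804] 0.02359542156434161 17.6333
```

View pics/w3c.png

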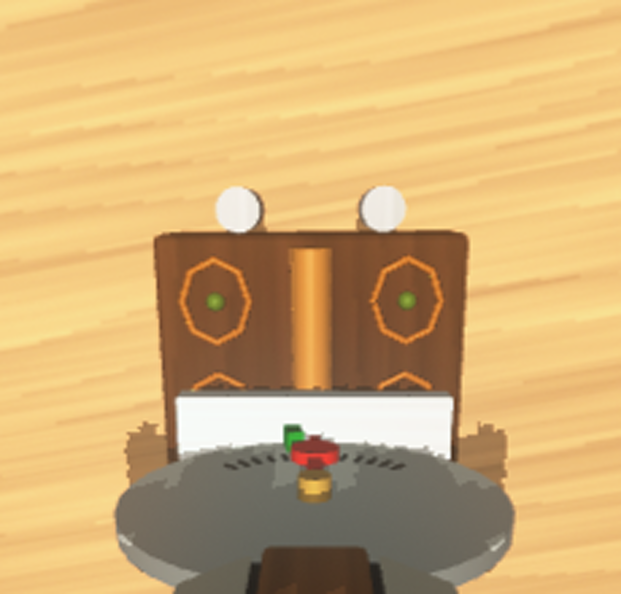

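Run:
```python
from h import *
z=np.load('w3.npz');c=(z['K'],z['R'],z['t'],0)
f=lambda x,y,h:onz(c,(140+x/2.7-.3,20+y/2.7-.3),h)
a=-.177;ux=np.array([np.cos(a),np.sin(a),0]);uy=np.array([-ux[1],ux[0],0]);C=np.array([.5425,-.0542,0])
F=[f(176,396,.098),f(453,396,.098)];d=F[0]-F[1];print('foot yaw',np.arctan2(d[1],d[0])-np.pi/2,np.linalg.norm(d))
for n,P in (('foot',sum(F)/2),('ribL far',f(292,250,.052)),('ribR far',f(331,250,.052)),('rib near L',f(292,385,.052)),('rib near R',f(329,385,.052)),('blockL',f(155,236,.04)),('blockR',f(467,236,.04))): print(n,((P-C)@ux).round(4),((P-C)@uy).round(4))
```

```text
foot yaw -0.17728157548845314 0.09959014914517032
foot 0.0199 -0.0003
ribL far 0.0681 0.0086
ribR far 0.0681 -0.0069
rib near L 0.0136 0.0091
rib near R 0.0136 -0.0064
blockL 0.073 0.0648
blockR 0.073 -0.0627
```

```bash
cat >> h.py <<'E'
yaw=-.177;C0=np.array([.5412,-.053,.05])
ux=np.array([np.cos(yaw),np.sin(yaw),0]);uy=np.array([-ux[1],ux[0],0])
def tilted(th,rad):
    n=np.array([0,0,np.cos(th)])+np.sin(th)*uy   # gauge z leans to +y as +y end goes down
    rot=(R.from_rotvec(-th*ux)*down(yaw)).as_rotvec()
    return C0+rad*n,rot
E
python3 - <<'E'
from h import *
p,r=tilted(0,.14)
manip.line_to([p[0],p[1],.205],.1,rot=r); manip.sleep(.2); f0=manip.current_wrist_force()
print('stop',manip.line_to([p[0],p[1],.180],.02,stop_force=2.5)); manip.sleep(.3)
p=manip.current_position(); print(p,manip.current_wrist_force()-f0); rad=p[2]-.05; print('rad',rad)
for th in (.05,.1,.15,.19):
    q,r=tilted(th,rad); manip.line_to(q,.03,rot=r); print(th,(manip.current_wrist_force()-f0).round(2),manip.current_moment().round(3),(manip.current_position()-q).round(4))
manip.sleep(1.3)
np.savez('st.npz',rad=rad,f0=f0)
print((manip.current_wrist_force()-f0).round(2),manip.current_grip_width(),manip.current_t())
c=cam('wrist');im=imaging.capture('wrist');cv2.imwrite('pics/w4.png',im);np.savez('w4.npz',R=c[1],t=c[2],K=c[0])
s=imaging.capture('scene');cv2.imwrite('pics/s4.png',s)
v=np.zeros((600,800,3),np.uint8)
v[:600,:400]=cv2.resize(im[130:250,215:295],(400,600),interpolation=cv2.INTER_CUBIC)
v[:400,400:]=cv2.resize(s[140:220,200:280],(400,400),interpolation=cv2.INTER_CUBIC);cv2.imwrite('pics/v4.png',v)
E
```

```text
stop True
[ 0.54122114 -0.05293625  0.18675406] [-0.8360306  -0.1548052   9.02345859]
rad 0.13675405631204096
0.05 [-0.12 -1.    5.91] [-0.205  0.07   0.05 ] [0.0003 0.0001 0.0001]
0.1 [-0.08 -2.3   7.07] [-0.543  0.41  -0.008] [ 0.0001 -0.0002  0.0001]
0.15 [-1.77 -2.49  7.66] [-0.557  0.4   -0.042] [0.0002 0.0002 0.0001]
0.19 [-0.7  -1.91  8.76] [-0.593  0.425  0.023] [0.0003 0.0004 0.    ]
[ 0.13 -1.65  9.07] 0.02362013423625197 22.0167
```

View pics/v4.png

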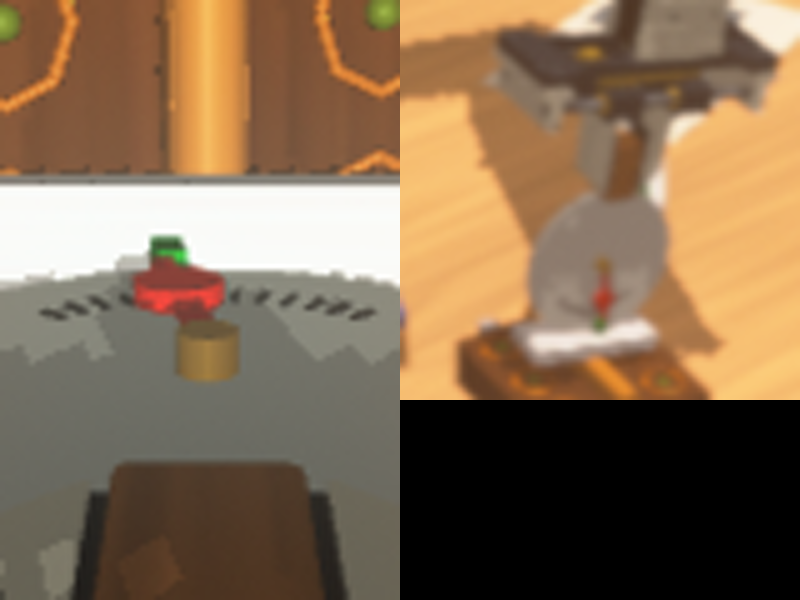

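```bash
cat > meas.py <<'E'
from h import *
def meas(nm,th,O,yawg):
    z=np.load(nm+'.npz');c=(z['K'],z['R'],z['t'],0);im=cv2.imread('pics/'+nm+'.png')
    X=np.array([np.cos(yawg),np.sin(yawg),0]);Y0=np.array([-X[1],X[0],0]);rt=R.from_rotvec(-th*X);Y=rt.apply(Y0);Z=rt.apply([0,0,1.])
    D=np.asarray(O)+.068*Z
    pix=lambda r,a,off:proj(c,D+off*X+r*(np.sin(a)*Y-np.cos(a)*Z))
    hsv=cv2.cvtColor(im,cv2.COLOR_BGR2HSV);u0,v0=pix(.046,th,.006).astype(int)
    def msk(lo,hi):
        m=cv2.inRange(hsv,lo,hi)>0;k=np.zeros_like(m);k[v0-22:v0+22,u0-22:u0+22]=1;return np.argwhere(m&k)[:,::-1]
    g=msk((45,100,30),(80,255,255));r=np.vstack([msk((0,170,60),(7,255,255)),msk((173,170,60),(180,255,255))])
    for n,q in (('green',g),('red',r)):
        print(nm,n,'mean',q.mean(0).round(2),'bbox',q.min(0),q.max(0),len(q))
        for v in sorted(set(q[:,1])): print('  row',v,q[q[:,1]==v][:,0].min(),q[q[:,1]==v][:,0].max())
    for off in (.004,.006,.008,.012): print('off',off,'tip',pix(.046,th,off).round(1),'hub',pix(0,th,off).round(1),'mark.15/.2/.25',[pix(.046,a,off).round(1).tolist() for a in (.15,.2,.25)],'outer.2',pix(.056,.2,off).round(1))
if __name__=='__main__':
    meas('w2',0,[.4935,.2712,0],-.352)
    st=np.load('st.npz');n=np.cos(.19)*np.array([0,0,1])+np.sin(.19)*uy
    meas('w4',.19,C0+.008*n,yaw)
E
python3 meas.py
```

```text
w2 green mean [241.62 151.92] bbox [240 151] [244 154] 13
  row 151 240 244
  row 152 240 244
  row 153 240 241
  row 154 240 240
w2 red mean [247.19 155.9 ] bbox [242 155] [253 157] 31
  row 155 242 252
  row 156 242 253
  row 157 242 252
off 0.004 tip [248.  155.2] hub [247.  162.9] mark.15/.2/.25 [[242.8, 155.3], [241.0, 155.3], [239.3, 155.4]] outer.2 [239.9 153.9]
off 0.006 tip [248.  153.7] hub [247.  161.3] mark.15/.2/.25 [[242.7, 153.7], [241.0, 153.8], [239.3, 153.9]] outer.2 [239.9 152.4]
off 0.008 tip [248.  152.2] hub [247.  159.6] mark.15/.2/.25 [[242.7, 152.2], [241.0, 152.3], [239.2, 152.4]] outer.2 [239.8 150.9]
off 0.012 tip [248.  149.1] hub [246.9 156.1] mark.15/.2/.25 [[242.7, 149.2], [240.9, 149.2], [239.2, 149.3]] outer.2 [239.8 147.9]
w4 green mean [249.07 180.14] bbox [246 179] [251 182] 14
  row 179 247 250
  row 180 246 251
  row 181 250 251
  row 182 250 251
w4 red mean [250.62 188.96] bbox [243 187] [258 191] 47
  row 187 257 258
  row 188 243 258
  row 189 243 258
  row 190 245 258
  row 191 245 256
off 0.004 tip [246.7 185.5] hub [255.8 202. ] mark.15/.2/.25 [[248.6, 185.4], [246.2, 185.5], [243.9, 185.7]] outer.2 [244.5 182.6]
off 0.006 tip [246.7 183.5] hub [255.8 199.7] mark.15/.2/.25 [[248.6, 183.4], [246.2, 183.5], [243.8, 183.6]] outer.2 [244.5 180.6]
off 0.008 tip [246.7 181.4] hub [255.8 197.3] mark.15/.2/.25 [[248.6, 181.3], [246.2, 181.5], [243.8, 181.6]] outer.2 [244.5 178.6]
off 0.012 tip [246.6 177.4] hub [255.8 192.6] mark.15/.2/.25 [[248.6, 177.3], [246.1, 177.4], [243.7, 177.5]] outer.2 [244.4 174.7]
```

Run:
```python
from h import *
st=np.load('st.npz');rad=float(st['rad']);f0=st['f0']
cells=[]
for th in (.19,.05,.11,.13,.15,.17):
    while 1:
        q,r=tilted(th,rad);manip.line_to(q,.05,rot=r);manip.sleep(.15);f=manip.current_wrist_force()-f0
        if f[2]>4.5: rad+=.0002
        elif f[2]<1.5: rad-=.0001
        else: break
    manip.sleep(1.2)
    acc=[]
    for i in range(3): c=cam('wrist');acc.append(imaging.capture('wrist'))
    im=np.mean(acc,0).astype(np.uint8);nm='a%02d'%round(th*100);cv2.imwrite(f'pics/{nm}.png',im);np.savez(nm+'.npz',R=c[1],t=c[2],K=c[0])
    n=np.cos(th)*np.array([0,0,1])+np.sin(th)*uy;p=proj(c,C0+.008*n+.03*n+.006*ux);u,v=int(p[0]),int(p[1])
    cells.append(cv2.putText(cv2.resize(im[v-16:v+16,u-20:u+12],(256,256),interpolation=cv2.INTER_CUBIC),'%.2f'%th,(5,20),0,.6,(255,0,0),2))
    rot=R.from_rotvec(manip.current_tcp_rot());zt=-rot.as_matrix()[:,2];print(th,'act tilt',np.arcsin(zt@uy).round(4),f.round(2),round(rad,5),(u,v),manip.current_t())
np.savez('st.npz',rad=rad,f0=f0)
cv2.imwrite('pics/comp.png',np.vstack([np.hstack(cells[:3]),np.hstack(cells[3:])]))
```

```text
0.19 act tilt 0.19 [ 0.12 -0.72  2.11] 0.13715 (255, 185) 24.6667
0.05 act tilt 0.05 [-0.61 -0.7   1.67] 0.13715 (255, 185) 26.7
0.11 act tilt 0.11 [ 0.1  -0.72  1.67] 0.13715 (255, 185) 28.5167
0.13 act tilt 0.13 [-0.23 -0.52  2.61] 0.13685 (255, 185) 31.4667
0.15 act tilt 0.1499 [-1.07 -1.07  1.99] 0.13705 (255, 185) 33.6167
0.17 act tilt 0.17 [-1.28 -0.87  2.93] 0.13685 (255, 185) 36.1667
```

View pics/comp.png

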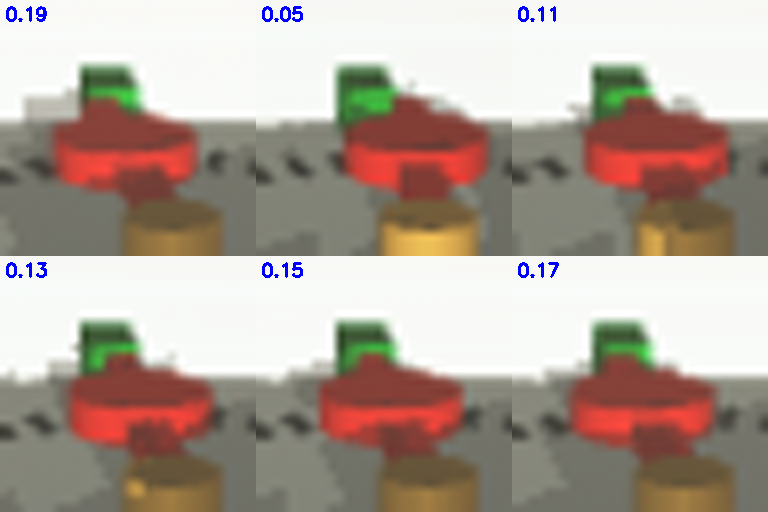

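Run:
```python
from h import *
for th in (5,11,13,15,17,19):
    im=cv2.imread('pics/a%02d.png'%th)[169:201,235:267];b=cv2.resize(im,(256,256),interpolation=cv2.INTER_CUBIC).astype(int)
    B,G,Rr=b[...,0],b[...,1],b[...,2]
    out=[]
    for row in (88,92,96,100,104,108):
        g=np.where((G[row]>Rr[row]*1.4)&(G[row]>B[row]*1.4))[0];r=np.where((Rr[row]>G[row]*1.5)&(Rr[row]>B[row]*1.5))[0]
        out.append((row,(g.min(),g.max()) if len(g) else None,(r.min(),r.max()) if len(r) else None))
    print(th,*[f'{a}:g{x} r{y}' for a,x,y in out])
```

```text
5 88:g(np.int64(83), np.int64(138)) rNone 92:g(np.int64(83), np.int64(140)) rNone 96:g(np.int64(83), np.int64(137)) rNone 100:g(np.int64(83), np.int64(135)) r(np.int64(141), np.int64(160)) 104:g(np.int64(83), np.int64(135)) r(np.int64(140), np.int64(167)) 108:g(np.int64(83), np.int64(134)) r(np.int64(140), np.int64(170))
11 88:g(np.int64(83), np.int64(136)) rNone 92:g(np.int64(83), np.int64(138)) rNone 96:g(np.int64(83), np.int64(117)) rNone 100:g(np.int64(83), np.int64(111)) r(np.int64(118), np.int64(134)) 104:g(np.int64(84), np.int64(110)) r(np.int64(116), np.int64(140)) 108:g(np.int64(84), np.int64(108)) r(np.int64(116), np.int64(144))
13 88:g(np.int64(84), np.int64(137)) rNone 92:g(np.int64(84), np.int64(138)) rNone 96:g(np.int64(84), np.int64(116)) rNone 100:g(np.int64(83), np.int64(105)) r(np.int64(118), np.int64(131)) 104:g(np.int64(83), np.int64(104)) r(np.int64(110), np.int64(134)) 108:g(np.int64(83), np.int64(103)) r(np.int64(108), np.int64(136))
15 88:g(np.int64(84), np.int64(136)) rNone 92:g(np.int64(84), np.int64(138)) rNone 96:g(np.int64(84), np.int64(138)) rNone 100:g(np.int64(83), np.int64(138)) r(np.int64(110), np.int64(122)) 104:g(np.int64(83), np.int64(99)) r(np.int64(106), np.int64(126)) 108:g(np.int64(83), np.int64(96)) r(np.int64(105), np.int64(131))
17 88:g(np.int64(84), np.int64(136)) rNone 92:g(np.int64(84), np.int64(138)) rNone 96:g(np.int64(84), np.int64(138)) rNone 100:g(np.int64(85), np.int64(138)) rNone 104:g(np.int64(128), np.int64(139)) r(np.int64(97), np.int64(120)) 108:gNone r(np.int64(93), np.int64(124))
19 88:g(np.int64(83), np.int64(136)) rNone 92:g(np.int64(84), np.int64(138)) rNone 96:g(np.int64(97), np.int64(138)) rNone 100:g(np.int64(119), np.int64(138)) rNone 104:g(np.int64(121), np.int64(139)) r(np.int64(88), np.int64(115)) 108:g(np.int64(126), np.int64(137)) r(np.int64(85), np.int64(117))
```

The composite shows the red tip moving from right to left of the green tab's inner end (about 114 in cell pixels) as the tilt grows. It reads 116 at 0.15 and 108 at 0.17, so the mark is about 0.156. I'll set that tilt.

Run:
```python
from h import *
st=np.load('st.npz');rad=float(st['rad']);f0=st['f0'];th=.156
for i in range(12):
    q,r=tilted(th,rad);manip.line_to(q,.03,rot=r);manip.sleep(.4);f=manip.current_wrist_force()-f0
    if f[2]>4: rad+=.0001
    elif f[2]<1.5: rad-=.0001
    else: break
manip.sleep(1.5)
zt=-R.from_rotvec(manip.current_tcp_rot()).as_matrix()[:,2]
print(np.arcsin(zt@uy),(manip.current_wrist_force()-f0).round(2),manip.current_grip_width(),np.abs(manip.current_joint_velocities()).max(),manip.current_t())
im=imaging.capture('wrist')[169:201,235:267];b=cv2.resize(im,(256,256),interpolation=cv2.INTER_CUBIC).astype(int)
for row in (100,104):
    r=np.where((b[row,:,2]>b[row,:,1]*1.5)&(b[row,:,2]>b[row,:,0]*1.5))[0];print(row,r.min() if len(r) else 0,r.max() if len(r) else 0)
print(finish_job())
```

```text
0.15592796645884074 [0.5  0.24 1.06] 0.02353167878455151 0.001781981145983018 38.9667
100 99 122
104 98 126
the job is handed in; nothing more can be done
None
```

I set the sander down flat in the tray, and handed the job in with the arm still holding the gauge across the rib, tilted about 0.156 rad, resting with about 1 N, at 39 s. I put the mark at about 0.156 rad from camera images, good to roughly 0.01–0.02 rad; the last picture put the pointer tip within that of the tab.

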